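Tuck a microreactor chip under the hold-down leaf and hold it flat under the fill needle

TASK

Set the microreactor chip up for filling: holding it by its black grip rib, slide its far edge squarely under the steel hold-down leaf of the heated stage until the red-ringed port lies right under the tip of the fixed fill needle, without prising the leaf up or striking the needle. Press the grip end down so that the copper sensor shoe is pushed fully in and the chip lies flat on the bed, and finish while still holding it pressed there. Leave the vial, the timer and the blue tube cutter where they are.

Things in the scene. Friction and masses are not known exactly. Their poses are not given: they have to be found in the camera images.
- chip: Microreactor chip: grey plate 118 x 56 x 5 mm (x, y, z), about 0.09 kg, loose on the worktop left of the stage. Origin: centre of the underside; x runs from the grip end to the far edge (the one to tuck), z up. A black grip rib, 28 mm long (x), 14 mm thick (y), 24 mm tall, stands on it at x = -41 mm, to be gripped across its thickness. Blue channels on white; two ports, one red-ringed
- chip_port (a point): centre of the red-ringed port (ring 10 mm across) on the chip's top face (chip x = +23, y = +12, z = +5 mm)
- chip_edge (a point): middle of the chip's far edge, at half thickness (chip x = +59, y = 0, z = +2.5 mm)
- chip_grip (a point): centre of the black grip rib (chip x = -41, y = 0, z = +17 mm; the rib's top is 12 mm above it, the plate's top face 12 mm below it)
- stage: Heated chip stage, fixed: grey body with flat black bed, 205 x 120 x 20 mm (x, y, z). Origin at worktop level; the bed is the plane z = +20 mm, from x = -100 to +105, y = -60 to +60 mm. x points from the open near end toward the leaf: the chip is tucked along +x. No side guides
- leaf (a joint): Hinge of the steel leaf (rad): 0 = down, grows as it lifts. Leaf 84 mm wide, hinged at stage x = +75 mm, flat for 53 mm toward the near end, then a lip 14 mm long turned up 24 degrees. At rest the flat is 4.5 mm and the lip's tip 10 mm over the bed. A light spring (0.7 N at the lip) lets a chip slid in along the bed lift it by about 0.02 rad; over 0.17 (lip up 9 mm) is prised up
- leaf_lip (a point): on the leaf, middle of the line where the flat ends and the turned-up lip begins, on the underside (stage x = +22, y = 0, z = +24.5 mm at rest)
- shoe (a joint): Travel of the copper sensor shoe (m): 0 = up, standing 4 mm above the bed, 0.004 = pushed in flush. Its spring needs 4 N to start and 7 N to be flush, so the chip's own weight does not push it in and it comes up again when let go
- shoe_top (a point): centre of the top of the copper sensor shoe (14 x 30 mm, stage x = -56, y = 0); the grip rib stands roughly over it when the chip is in place
- fill_needle: Fill needle on a magnetic foot standing on the rear of the stage, fixed; its place along and across the stage differs from time to time. Origin: centre of the foot's underside, on the bed. A post carries an arm toward the stage's near end (-x); needle, hub and holder at x = -90 mm; highest point 55 mm above the bed
- needle_tip (a point): tip of the fill needle, 13 mm above the bed, that is 8 mm above the top face of a chip lying flat; 12 to 22 mm in front (-x) of leaf_lip
- vial: bystander: glass vial with a black cap, 27 mm in diameter, 59 mm tall, standing behind and left of the stage. Origin: centre of the underside
- timer: bystander: white bench timer, 62 x 66 x 20 mm, right of the stage. Origin: centre of the underside
- cutter: bystander: blue plastic tube cutter, 24 x 89 x 18 mm, lying right of the stage. Origin: centre of the underside

How it is judged:
On the way:
1. the chip's far edge is under the leaf, at least 4 mm past the lip's bend (x of chip_edge in the frame of leaf_lip above 0.004 m and z of chip_edge in the frame of stage between 0.019 and 0.0265 m and distance between chip_edge and leaf_lip below 0.05 m), for 0.2 s.
At the end, for the whole second after the job is handed in: Port within 5 mm of the needle tip seen from above; far edge over 8 mm under the leaf, leaf under 0.07 rad; chip square within 0.12 rad, tilt under 0.025 rad, far edge on the bed; shoe pushed in over 3 mm by the chip; gripper still bearing on the chip with over 2 N; chip at rest (horizontal distance between chip_port and needle_tip below 0.005 m and x of chip_edge in the frame of leaf_lip above 0.008 m and z of chip_edge in the frame of stage between 0.02 and 0.0245 m and angle between the x axis of chip and the x axis of stage, either way round below 0.12 rad and angle between chip's own z axis and vertical below 0.025 rad and value of joint shoe above 0.003 m and contact force between chip and shoe above 2 N and value of joint leaf below 0.07 rad and contact force between the fingers and chip above 2 N and linear speed of chip below 0.02 m/s); the arm keeps its last pose, push and grip.
It fails at once if the leaf is prised up (more than 0.17 rad, lip 9 mm up) (value of joint leaf above 0.17 rad).
It fails at once if the fill needle is struck (over 2 N) (contact force between fill_needle and anything else above 2 N).
It fails at once if the vial is moved by more than 20 mm or tipped (distance of vial from where it was at the start of the episode above 0.02 m or angle between vial's own z axis and vertical above 0.4 rad).
It fails at once if the timer is moved by more than 20 mm (distance of timer from where it was at the start of the episode above 0.02 m).
It fails at once if the tube cutter is moved by more than 20 mm (distance of cutter from where it was at the start of the episode above 0.02 m).
It also fails if it takes over 42 s, if anything falls off the work surface, if the arm or the gripper's body presses on something with over 40 N, if the wrist force passes 120 N, or if a joint passes its speed limit or range.

ROBOT

A 7-joint arm with a two-finger parallel gripper is mounted at the origin on a cart in front of the work surface, level with it; the furniture and walls round the work are solid. World frame = base frame: x ahead of the robot, y to its left, z up, the work surface at z = 0. Lengths are in m, angles in rad, forces in N, time in s.
With the tool pointing down it reaches from about 0.4 to 0.85 m from the base axis. Payload 10.4 kg.
Tool frame: the origin (TCP) lies between the finger pads; the fingertips stand 19 mm ahead of it and the grasp point (between the pads) is the TCP; z points along the fingers, x is the direction in which the jaws open and shut, and the axes are right-handed (so a half turn about z gives the same grasp; the last joint's range is limited). The gripper opens to 87 mm and grips with 3 to 60 N. Pads are 19 mm wide; open, the fingers measure 117 mm over their backs; the gripper's body (75 mm by 190 mm) begins 51 mm behind the grasp point.
Start: joints at [-1.132, 0.332, -0.065, 1.46, 0.022, 1.35, -0.088], TCP at [0.278, 0.56, 0.242] pointing down, gripper open.
Joint ranges: [-2.6, 2.6], [-0.5, 2.12], [-1.47, 1.34], [0.16, 2.42], [-1.27, 4.41], [0.06, 2.06], [-2.6, 2.6]. Speed limits (rad/s): [2.22, 2.22, 2.79, 2.79, 3.14, 3.14, 3.14].

INTERFACE

Orientations are given as a unit quaternion [x, y, z, w].
In Python, from bench import * gives the robot as it stands.
- The arm moves only by the tool step_arm, never from a script. Its argument "commands" is a list of rows, each a list of 6 numbers: the shift along the tool's x, y, z in m, then the turn, a rotation vector about the tool's x, y, z in rad. In form: [[tx, ty, tz, rx, ry, rz], ...]. A call has 1 to 12 rows; each row shifts and turns the commanded pose from where the row before left it, along the tool's axes as they then stand; what a row does not reach is not made up. A row lasts 1/10 s, in which the tool goes at most 50 mm and 8.59 degrees, less where a joint would pass 70% of its speed; a pose out of reach is approached as far as the arm can. A call with a gripper value outside its range is refused whole. "gripper" is the opening, from 0 (shut) to 1 (fully open), set as the call begins (left out, the last holds). The fingers move at their own pace and stop on an object; "grip_force" is the grip in N (left out, the last holds). Time passes only in rows, so rows that do not move let the fingers close. It gives the time, the measured TCP pose, the force and the opening at its end, in the units of the state.
- read_state(): the state, without advancing time (a new reading comes with each control period).
- camera(name): name is "side" or "top"; returns the picture (384x512x3 uint8, red, green, blue); there is no depth.
- get_calibration(name): a dict with "fx", "fy", "cx", "cy" (pixels), "k1" (the pictures are not rectified: a ray, as slopes to the right and down, at radius r is drawn at 1 + k1 r^2 times it, then the intrinsics apply), "R" (3x3) and "t" (3): a world point X has camera coordinates R X + t. Camera axes: x right, y down, z forward; pixel columns grow to the right and rows downward; lengths in m; the calibration is good to about 2 mm. A picture is of the moment at which its call begins. get_calibration takes no time and is no camera call.
- close_job(): hands the job in, once; it reports no verdict.
The state is a dict: "time": time; "joint_positions": joint angles; "joint_vel": joint speeds; "joint_torque": joint torques, N m; "ee_pos": TCP position; "eef_rot": TCP orientation; "ft_force": force on the tool from outside, world axes, zero at the start; "torque": the same for the moment, N m; "width": finger opening in m.
Only numpy, scipy, OpenCV 4.12 (cv2) and the standard library are available. Lean on these libraries where they do the work, as an engineer would, in place of code of your own. Each camera call takes 0.05 s, during which the arm holds its last target. There are 200 camera calls.

## Working session

There is one attempt and no reset: what is moved stays moved. The work goes in short steps, Python scripts to look and compute and a tool call to move; the robot and the scene stay as the last step left them, time stands still between calls to the robot, and variables do not carry over. Pictures are saved under pics/ and viewed, on a budget of 10 in all, crops included, one or two more only if the job needs it, and the job is handed in when it is done.

Besides the shell and the picture viewer there is one more tool, called as name(argument=value, ...), one argument or row to a line, values as JSON. step_arm: Moves the arm, as the interface text tells. Its arguments: {"type":"object","properties":{"commands":{"type":"array","items":{"type":"array","items":{"type":"number"}}},"gripper":{"type":"number"},"grip_force":{"type":"number"}},"required":["commands"]}

```bash
mkdir -p pics; python3 - <<'E'
from bench import *
import cv2
for n in("side","top"):
    cv2.imwrite(f"pics/{n}0.png",camera(n)[:,:,::-1])
    c=get_calibration(n);print(n,c)
s=read_state();print(s)
E
```

```text
side {'fx': 424.7923947225892, 'fy': 424.7923947225892, 'cx': 254.62671738153423, 'cy': 190.15791387356813, 'k1': -0.012553543713721325, 'R': array([[-0.90077772,  0.43371574, -0.02213965],
       [ 0.22807013,  0.42906038, -0.8740087 ],
       [-0.36957208, -0.79233695, -0.48540563]]), 't': array([ 0.49395424, -0.1040482 ,  1.49454659])}
top {'fx': 460.40422029025154, 'fy': 460.40422029025154, 'cx': 252.7369626475823, 'cy': 189.2148831018185, 'k1': -0.13034823602729695, 'R': array([[ 0.01749035, -0.99983677,  0.00452923],
       [-0.9944645 , -0.01786542, -0.10354314],
       [ 0.10360716, -0.00269315, -0.99461465]]), 't': array([0.0472958 , 0.58240234, 1.32206023])}
{'time': 0.1, 'joint_positions': array([-1.13159858,  0.33274592, -0.06471332,  1.46083088,  0.02162695,
        1.34991461, -0.08849252]), 'joint_vel': array([ 0.00105208, -0.00260378,  0.00053694, -0.00267417, -0.0003263 ,
       -0.00053134, -0.0007174 ]), 'joint_torque': array([ 1.64486632e-03, -6.24544501e+01,  2.48768250e-02, -3.90712953e+01,
       -6.14753016e-02,  3.66175559e-02,  1.41936453e-04]), 'ee_pos': array([0.27833628, 0.55924977, 0.24088535]), 'eef_rot': array([ 8.50152272e-01,  5.26536564e-01, -4.89682999e-04,  3.48756349e-04]), 'ft_force': array([-0.09510736,  0.20799489, -0.78209987]), 'torque': array([ 0.03722472, -0.01006917,  0.00316814]), 'width': 0.0870597873097715}
```

View pics/top0.png

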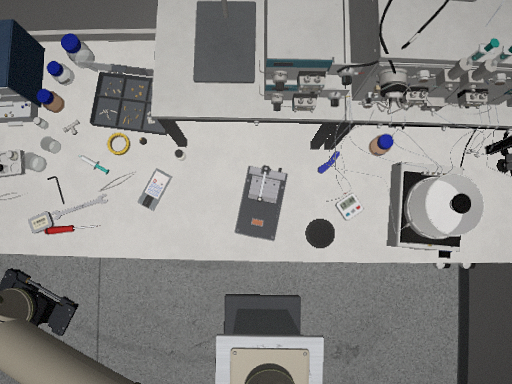

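View pics/side0.png

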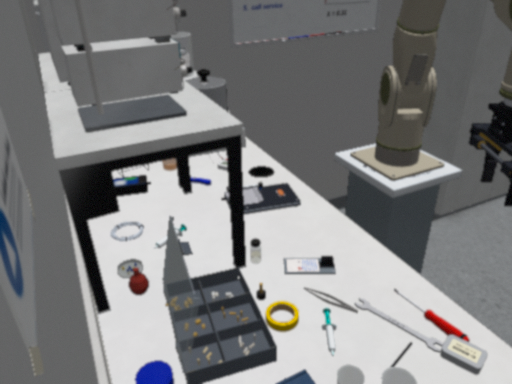

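The top view shows the chip at about (155,190), the stage at about (261,205) with the needle near (263,180), the vial at about (180,153), the cutter at (328,162) and the timer at (348,206). A shelf starts at about row 120. I'll zoom in to measure.

```bash
python3 - <<'E'
import cv2,numpy as np
im=cv2.imread("pics/top0.png")
a=cv2.resize(im[160:220,130:180],None,fx=8,fy=8,interpolation=cv2.INTER_CUBIC)   # 400x480
b=cv2.resize(im[158:246,230:292],None,fx=6,fy=6,interpolation=cv2.INTER_CUBIC) # 372x528
H=np.zeros((528,780,3),np.uint8);H[:480,:400]=a;H[:528,405:777]=b
cv2.imwrite("pics/zoom0.png",H)
E
cat > h.py <<'E'
from bench import *
import numpy as np, cv2
from scipy.spatial.transform import Rotation as Ro
def K(c): return np.array([[c['fx'],0,c['cx']],[0,c['fy'],c['cy']],[0,0,1]])
def ray(n,uv):
    c=get_calibration(n); p=cv2.undistortPoints(np.array([[uv]],float),K(c),np.array([c['k1'],0,0,0.]))[0,0]
    R=np.array(c['R']);return -R.T@c['t'],R.T@np.array([p[0],p[1],1])
def onz(n,uv,z):
    o,d=ray(n,uv);return (o+d*(z-o[2])/d[2]).round(4)
def proj(n,X):
    c=get_calibration(n);R=np.array(c['R'])
    return cv2.projectPoints(np.atleast_2d(np.array(X,float)),cv2.Rodrigues(R)[0],np.array(c['t'],float),K(c),np.array([c['k1'],0,0,0.]))[0][:,0].round(1)
def tri(uvt,uvs):
    o1,d1=ray("top",uvt);o2,d2=ray("side",uvs)
    s=np.linalg.lstsq(np.c_[d1,-d2],o2-o1,rcond=None)[0]
    return (o1+s[0]*d1).round(4),(o2+s[1]*d2).round(4)
E
```

```text
(no output)
```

View pics/zoom0.png

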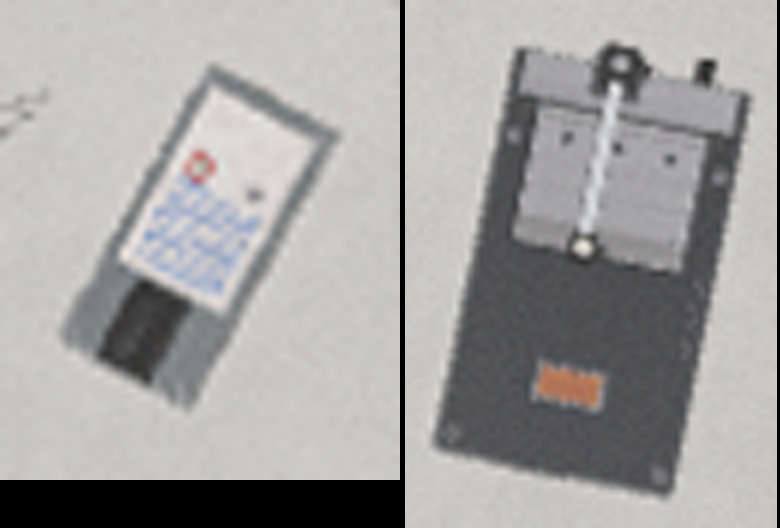

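```bash
cat >> h.py <<'E'
from scipy.optimize import least_squares
def fit(pts,uv,x0,z):
    f=lambda p:(proj("top",T(p,pts,z))-uv).ravel()
    r=least_squares(f,x0,diff_step=1e-2);return r.x,f(r.x).reshape(-1,2)
def T(p,pts,z):
    pts=np.atleast_2d(np.array(pts,float));c,s=np.cos(p[2]),np.sin(p[2])
    return np.c_[p[0]+c*pts[:,0]-s*pts[:,1],p[1]+s*pts[:,0]+c*pts[:,1],z+pts[:,2]]
E
python3 - <<'E'
from h import *
A=lambda l:[((x+.5)/8-.5+130,(y+.5)/8-.5+160) for x,y in l]
B=lambda l:[((x-405+.5)/6-.5+230,(y+.5)/6-.5+158) for x,y in l]
o,_=ray("top",(250,190));print("cam",o)
ch=[[.059,.028,.005],[.059,-.028,.005],[-.059,-.028,.005],[-.059,.028,.005],[.023,.012,.005],[-.041,0,.029]]
uv=np.array(A([(210,68),(338,135),(188,408),(62,335),(200,166),(146,330)]))
c0=onz("top",uv[:4].mean(0),.005)
p,r=fit(ch,uv,[c0[0],c0[1],-.5],0);print("chip",p,r.round(2).tolist());print("grip",T(p,[-.041,0,.017],0))
st=[[-.1,.06,.02],[-.1,-.06,.02],[.105,-.06,.02],[.105,.06,.02],[-.056,0,.024]]
uv=np.array(B([(433,447),(670,495),(748,93),(517,48),(569,385)]))
c0=onz("top",uv[:4].mean(0),.02)
q,r=fit(st,uv,[c0[0],c0[1],-.1],0);print("stage",q,r.round(2).tolist())
h=B([(582,246)])[0]
for z in(.04,.06,.075):
    X=onz("top",h,z);c,s=np.cos(q[2]),np.sin(q[2]);d=X[:2]-q[:2];print(z,X,"stage fr",c*d[0]+s*d[1],-s*d[0]+c*d[1])
h=B([(620,62)])[0];X=onz("top",h,.075);d=X[:2]-q[:2];print("post stage fr",c*d[0]+s*d[1],-s*d[0]+c*d[1])
for n,u in(("vial",(180,153)),("timer",(348,206)),("cutter",(328,162))):print(n,onz("top",u,.03))
s=read_state();Rt=Ro.from_quat(s['eef_rot']).as_matrix();print(Rt.round(3))
E
```

```text
cam [0.44137633 0.06125345 1.37503003]
chip [ 0.57915501  0.35218959 -0.46048261] [[0.19, -0.46], [0.29, -0.34], [0.44, 0.24], [0.09, 0.76], [0.34, 0.19], [-1.31, -0.31]]
grip [[0.54242564 0.37040919 0.017     ]]
stage [ 0.5412217   0.03412996 -0.10191309] [[1.85, 2.52], [2.95, -0.58], [-2.15, -2.38], [-3.65, 0.32], [1.28, 0.35]]
0.04 [0.5534 0.0387 0.04  ] stage fr 0.011650174028074079 0.005785309613197349
0.06 [0.5517 0.039  0.06  ] stage fr 0.009928473695835648 0.005910800513147105
0.075 [0.5504 0.0393 0.075 ] stage fr 0.008604697905179863 0.006076986120446791
post stage fr 0.09804606335599736 -0.0015631805199676548
vial [0.6858 0.2756 0.03  ]
timer [ 0.5368 -0.2239  0.03  ]
cutter [ 0.6667 -0.1644  0.03  ]
[[ 0.446  0.895 -0.   ]
 [ 0.895 -0.446 -0.001]
 [-0.001  0.    -1.   ]]
```

```bash
sed -i 's/\[:,0\].round(1)/[:,0]/; s/,diff_step=1e-2//' h.py
python3 - <<'E'
from h import *
A=lambda l:[((x+.5)/8-.5+130,(y+.5)/8-.5+160) for x,y in l]
B=lambda l:[((x-405+.5)/6-.5+230,(y+.5)/6-.5+158) for x,y in l]
ch=[[.059,.028,.005],[.059,-.028,.005],[-.059,-.028,.005],[-.059,.028,.005],[.023,.012,.005]]
uv=np.array(A([(210,68),(338,135),(188,408),(62,335),(200,166)]))
p,r=fit(ch,uv,[.58,.35,-.5],0);print("chip",p,r.round(2).tolist());print("grip",T(p,[-.041,0,.017],0), onz("top",A([(146,330)])[0],.029))
st=[[-.1,.06,.02],[-.1,-.06,.02],[.105,-.06,.02],[.105,.06,.02],[-.056,0,.024]]
uv=np.array(B([(433,447),(670,495),(748,93),(517,48),(569,385)]))
q,r=fit(st,uv,[.54,.03,-.1],0);print("stage",q,r.round(2).tolist())
c,s=np.cos(q[2]),np.sin(q[2])
F=lambda X:(c*(X[0]-q[0])+s*(X[1]-q[1]),-s*(X[0]-q[0])+c*(X[1]-q[1]))
for z in(.04,.06,.075):
    X=onz("top",B([(582,246)])[0],z);print(z,X,F(X))
print("post",F(onz("top",B([(620,62)])[0],.075)))
print("lip end uv",[F(onz("top",B([u])[0],.03)) for u in((515,240),(683,270))])
E
```

```text
chip [ 0.57934646  0.35308849 -0.47238208] [[0.13, -0.5], [0.18, -0.25], [-0.08, 0.14], [-0.39, 0.45], [0.15, 0.15]]
grip [[0.54283649 0.37174385 0.017     ]] [0.5416 0.3664 0.029 ]
stage [ 0.54126385  0.03355445 -0.18217008] [[-0.37, 0.45], [0.23, 0.58], [0.6, -0.35], [-0.44, -0.81], [-0.01, 0.1]]
0.04 [0.5534 0.0387 0.04  ] (np.float64(0.011003143537903291), np.float64(0.007259038959946378))
0.06 [0.5517 0.039  0.06  ] (np.float64(0.009276924411358273), np.float64(0.00724609573197678))
0.075 [0.5504 0.0393 0.075 ] (np.float64(0.00794408643202615), np.float64(0.007305618171861127))
post (np.float64(0.09771007102535716), np.float64(0.0068606350375177635))
lip end uv [(np.float64(0.008244240785510332), np.float64(0.039899327800623614)), (np.float64(0.010074128801630552), np.float64(-0.04344832669455975))]
```

The chip and stage fits agree with the given sizes to about 1 px. Chip yaw is -0.472 and stage yaw is -0.182. The needle is near stage (8, 7) mm. The tool is already close to the chip's orientation, so I'll approach.

step_arm(
  commands=[
    [-0.0062, 0.04, 0.015, 0, 0, 0.001],
    [-0.0062, 0.04, 0.015, 0, 0, 0.001],
    [-0.0062, 0.04, 0.015, 0, 0, 0.001],
    [-0.0062, 0.04, 0.015, 0, 0, 0.001],
    [-0.0062, 0.04, 0.015, 0, 0, 0.001],
    [-0.0062, 0.04, 0.015, 0, 0, 0.001],
    [-0.0062, 0.04, 0.015, 0, 0, 0.001],
    [-0.0062, 0.04, 0.015, 0, 0, 0.001],
    [0, 0, 0, 0, 0, 0],
    [0, 0, 0, 0, 0, 0],
  ],
  gripper=0.6,
)

```text
time: 1.1
ee_pos: [0.5425, 0.3705, 0.1206]
eef_rot: [0.853, 0.522, -0.001, 0.0]
ft_force: [-0.7, 0.4, 1.2]
width: 0.0525
```

```bash
cat >> h.py <<'E'
def go(goal,yaw,pitch=0):
    """remaining shift in the tool frame and turn to TCP goal; yaw of tool y axis (chip x), nose-down pitch"""
    s=read_state();R=Ro.from_quat(s['eef_rot'])
    c,n=np.cos(yaw),np.sin(yaw)
    G=Ro.from_matrix(np.array([[-n,c,0],[c,n,0],[0,0,-1.]]))*Ro.from_rotvec([pitch,0,0])
    print("t",round(s['time'],2),"pos",s['ee_pos'].round(4),"w",round(s['width'],4),"F",s['ft_force'].round(1))
    print("shift",R.inv().apply(np.array(goal)-s['ee_pos']).round(4),"turn",(R.inv()*G).as_rotvec().round(4))
E
python3 - <<'E'
from h import *
go([.5428,.3717,.0255],-.4724)
cv2.imwrite("pics/side1.png",cv2.resize(camera("side")[200:340,220:400,::-1],None,fx=4,fy=4,interpolation=cv2.INTER_CUBIC))
E
```

```text
t 1.1 pos [0.5425 0.3705 0.1206] w 0.0525 F [-0.7  0.4  1.2]
shift [ 0.0014 -0.0002  0.0951] turn [-0.0007  0.0016  0.0004]
```

View pics/side1.png

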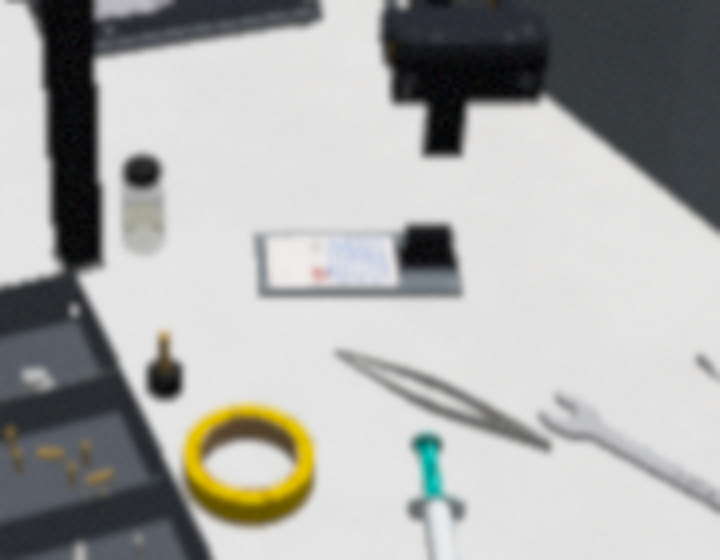

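The side view shows the finger, at about (445,150) in the crop, over the black rib at about (427,240). Next I descend, close and lift.

step_arm(
  commands=[
    [0.0014, 0, 0.03, 0, 0, 0],
    [0, 0, 0.03, 0, 0, 0],
    [0, 0, 0.02, 0, 0, 0],
    [0, 0, 0.01, 0, 0, 0],
    [0, 0, 0.005, 0, 0, 0],
    [0, 0, 0, 0, 0, 0],
  ],
)

```text
time: 1.75
ee_pos: [0.5425, 0.3737, 0.027]
eef_rot: [0.852, 0.524, 0.0, -0.0]
ft_force: [0.7, -0.1, 0.5]
width: 0.0526
```

step_arm(
  commands=[
    [0, 0, 0, 0, 0, 0],
    [0, 0, 0, 0, 0, 0],
    [0, 0, 0, 0, 0, 0],
    [0, 0, 0, 0, 0, 0],
    [0, 0, 0, 0, 0, 0],
    [0, 0, 0, 0, 0, 0],
  ],
  gripper=0,
  grip_force=35,
)

```text
time: 2.35
ee_pos: [0.5428, 0.3729, 0.0267]
eef_rot: [0.852, 0.523, 0.0, -0.0]
ft_force: [-0.5, 0.8, 1.5]
width: 0.0141
```

step_arm(
  commands=[
    [0, 0, -0.01, 0, 0, 0],
    [0, 0, -0.02, 0, 0, 0],
    [0, 0, -0.03, 0, 0, 0],
    [0, 0, -0.03, 0, 0, 0],
    [0, 0, 0, 0, 0, 0],
    [0, 0, 0, 0, 0, 0],
  ],
)

```text
time: 2.95
ee_pos: [0.5431, 0.3731, 0.1176]
eef_rot: [0.852, 0.523, 0.001, -0.0]
ft_force: [-0.3, -0.5, -1.9]
width: 0.0138
```

```bash
python3 - <<'E'
from h import *
go([.5428,.3717,.0255],-.4724)
im=camera("top"); im2=camera("side")
print(proj("top",[.56,.35,.1]),proj("side",[.56,.35,.1]))
H=np.zeros((480,800,3),np.uint8)
a=cv2.resize(im[150:220,120:185,::-1],(400,430),interpolation=cv2.INTER_CUBIC);H[:430,:400]=a
u=proj("side",[.58,.35,.1])[0].astype(int)
b=cv2.resize(im2[u[1]-50:u[1]+50,u[0]-50:u[0]+50,::-1],(400,400),interpolation=cv2.INTER_CUBIC);H[:400,400:]=b;print(u)
cv2.imwrite("pics/lift.png",H)
E
```

```text
t 2.95 pos [0.5431 0.3731 0.1176] w 0.0138 F [-0.3 -0.5 -1.9]
shift [-0.0016  0.0003  0.0921] turn [ 0.0006 -0.0016  0.0026]
[[148.25351806 192.39334655]] [[316.04674928 228.32490256]]
[308 230]
```

View pics/lift.png

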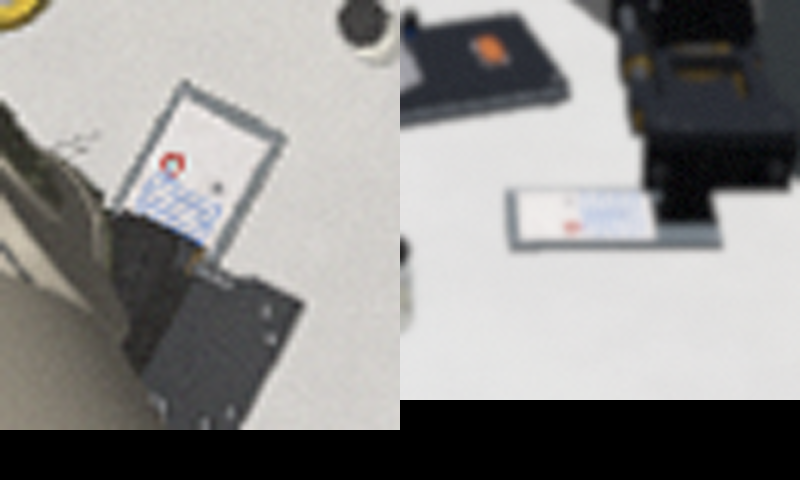

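The chip is held level by the rib. The red ring is at about (172,163) in the left crop and the far corners at (183,83) and (285,140). From these I work out the in-hand pose.

```bash
python3 - <<'E'
from h import *
uv=np.array([((x+.5)/6.154-.5+120,(y+.5)/6.143-.5+150) for x,y in((172.5,163),(183,83),(285,140))])
ch=[[.023,.012,.005],[.059,.028,.005],[.059,-.028,.005]]
p,r=fit(ch,uv,[.58,.35,-.47],.0909);print("chip",p,r.round(2).tolist())
s=read_state();R=Ro.from_quat(s['eef_rot'])
X=T(p,[[.023,.012,.005],[-.041,0,0],[0,0,0]],.0909);print("tool frame port/rib",R.inv().apply(X-s['ee_pos']).round(4))
y=R.as_matrix()[:,1];print("yaw tool",np.arctan2(y[1],y[0]))
print("side port pred",(proj("side",X[0])[0]-[258,180])*4, "seen approx (172,227)")
E
```

```text
chip [ 0.57951253  0.35549517 -0.50162892] [[-0.11, 0.34], [-0.07, -0.39], [0.18, 0.04]]
tool frame port/rib [[ 0.013   0.0643  0.0197]
 [ 0.003  -0.      0.0248]
 [ 0.0017  0.0409  0.0248]]
yaw tool -0.46978346032279655
side port pred [167.37548497 225.30271453] seen approx (172,227)
```

```bash
cat >> h.py <<'E'
Q=np.array([.54126,.03355,-.18217])
def st(x,y,z): return T(Q,[x,y,z],0)[0]
E
python3 - <<'E'
from h import *
go(st(-.125,-.005,.1),-.18217,.08)
E
```

```text
t 3.05 pos [0.5423 0.3725 0.1157] w 0.0138 F [ 0.4  0.5 -0. ]
shift [-0.3429  0.0341  0.0161] turn [ 0.0785 -0.0103 -0.2875]
```

step_arm(
  commands=[
    [-0.02, 0.002, 0.001, 0, 0, 0],
    [-0.038, 0.004, 0.002, 0, 0, 0],
    [-0.038, 0.004, 0.002, 0, 0, 0],
    [-0.038, 0.004, 0.002, 0, 0, 0],
    [-0.038, 0.004, 0.002, 0, 0, 0],
    [-0.038, 0.004, 0.002, 0, 0, 0],
    [-0.038, 0.004, 0.002, 0, 0, 0],
    [-0.038, 0.004, 0.001, 0, 0, 0],
    [-0.037, 0.004, 0.001, 0, 0, 0],
    [-0.02, 0, 0.001, 0, 0, 0],
    [0, 0, 0, 0, 0, 0],
  ],
)

```text
time: 4.15
ee_pos: [0.416, 0.049, 0.0995]
eef_rot: [0.853, 0.522, -0.001, -0.0]
ft_force: [0.2, 0.3, -0.6]
width: 0.014
```

step_arm(
  commands=[
    [0, 0, 0, 0.016, -0.002, -0.058],
    [0, 0, 0, 0.016, -0.002, -0.058],
    [0, 0, 0, 0.016, -0.002, -0.058],
    [0, 0, 0, 0.016, -0.002, -0.058],
    [0, 0, 0, 0.016, -0.002, -0.056],
    [0, 0, 0, 0, 0, 0],
    [0, 0, 0, 0, 0, 0],
  ],
)

```text
time: 4.85
ee_pos: [0.4177, 0.052, 0.1001]
eef_rot: [0.768, 0.639, -0.025, -0.031]
ft_force: [0.6, -0.5, -1.2]
width: 0.014
```

```bash
python3 - <<'E'
from h import *
go(st(-.125,-.005,.08),-.18217,.08)
E
```

```text
t 4.85 pos [0.4177 0.052  0.1001] w 0.014 F [ 0.6 -0.5 -1.2]
shift [-0.0008  0.0015  0.02  ] turn [-0.0008 -0.001  -0.0006]
```

step_arm(
  commands=[
    [-0.0008, 0.0, 0.01, 0, 0, 0],
    [0, -0.001, 0.015, 0, 0, 0],
    [0, -0.001, 0.01, 0, 0, 0],
    [0, 0, 0.006, 0, 0, 0],
    [0, 0, 0, 0, 0, 0],
    [0, 0, 0, 0, 0, 0],
  ],
)

```text
time: 5.45
ee_pos: [0.4127, 0.0519, 0.06]
eef_rot: [0.768, 0.639, -0.025, -0.031]
ft_force: [-0.2, 0.2, -0.1]
width: 0.0137
```

```bash
python3 - <<'E'
from h import *
go(st(-.125,-.005,.0586),-.18217,.08)
im=camera("top"); im2=camera("side")
a=cv2.resize(im[155:225,230:295,::-1],(390,420),interpolation=cv2.INTER_CUBIC)
u=proj("side",st(0,0,.03))[0].astype(int);print(u-[40,35])
b=cv2.resize(im2[u[1]-35:u[1]+35,u[0]-40:u[0]+27,::-1],(402,420),interpolation=cv2.INTER_CUBIC)
cv2.imwrite("pics/pre.png",np.hstack([a,b]))
E
```

```text
t 5.45 pos [0.4127 0.0519 0.06  ] w 0.0137 F [-0.2  0.2 -0.1]
shift [0.0002 0.0048 0.001 ] turn [-0.0001 -0.0016  0.0004]
[221 157]
```

View pics/pre.png

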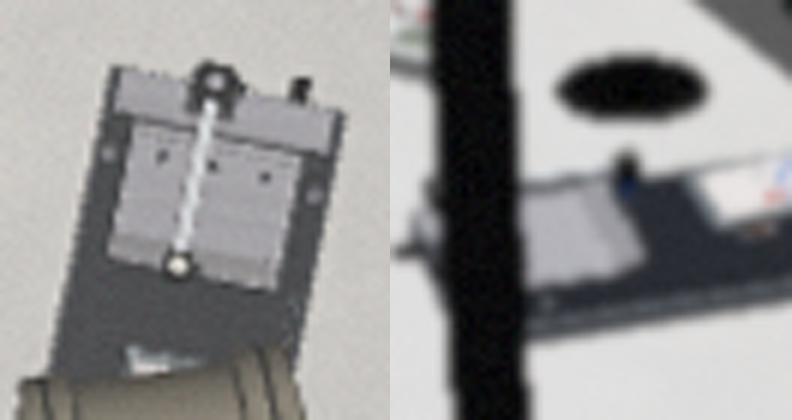

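In the top view the needle hub is at (178,263) and the chip's far-left corner at about (127,345). In the side crop the hub is at about (238,155) with its lower end near (238,190), and the chip nose is low, in front of the lip. Now a check on these points.

```bash
python3 - <<'E'
from h import *
hub=np.array([(178.5/6-.5+230,263.5/6-.5+155)])[0]
for y in(150,158): print(tri(hub,((238.5)/6-.5+221,(y+.5)/6-.5+157)))
for x in(.004,.008,.012): print(x,((proj("side",st(x,.0072,.033))[0]-[221,157])*6).round(), (proj("side",st(x,.0072,.06))[0]-[221,157])[1]*6)
print("lip tip right end",((proj("side",[st(.0092,.042,.03),st(.0092,-.042,.03),st(-.1,0.06,.02)])-[221,157])*6).round(),"seen (253,250) and ~(222,180)")
s=read_state();R=Ro.from_quat(s['eef_rot'])
P=R.apply([[.028,.1,.0217],[-.028,.1,.0217],[.012,.064,.0217]])+s['ee_pos']
print("far corners pred top",((proj("top",P)-[230,155])*6).round(),"side",((proj("side",P)-[221,157])*6).round())
E
```

```text
(array([0.5511, 0.0388, 0.0724]), array([0.5481, 0.0404, 0.0721]))
(array([0.5515, 0.0387, 0.0681]), array([0.5482, 0.0405, 0.0678]))
0.004 [239. 217.] 168.4770839216863
0.008 [231. 218.] 169.66916096060777
0.012 [223. 220.] 170.86295273780445
lip tip right end [[249. 258.]
 [202. 178.]
 [477. 260.]] seen (253,250) and ~(222,180)
far corners pred top [[125. 342.]
 [238. 365.]
 [143. 421.]] side [[318. 226.]
 [285. 173.]
 [378. 194.]]
```

step_arm(
  commands=[
    [0, 0.006, 0, 0, 0, 0],
    [0, 0.007, 0, 0, 0, 0],
    [0, 0.007, 0, 0, 0, 0],
    [0, 0.005, 0.001, 0, 0, 0],
    [0, 0, 0, 0, 0, 0],
    [0, 0, 0, 0, 0, 0],
  ],
)

```text
time: 6.15
ee_pos: [0.4369, 0.0473, 0.0566]
eef_rot: [0.768, 0.639, -0.025, -0.031]
ft_force: [0.2, 0.4, -1.3]
width: 0.0136
```

```bash
python3 - <<'E'
from h import *
go(st(-.105,-.0048,.0565),-.18217,.08)
E
```

```text
t 6.15 pos [0.4369 0.0473 0.0566] w 0.0136 F [ 0.2  0.4 -1.3]
shift [0.0005 0.0002 0.0001] turn [-0.0008 -0.0013  0.0004]
```

step_arm(
  commands=[
    [0, 0.005, 0, -0.003, 0, 0],
    [0, 0.005, 0, -0.003, 0, 0],
    [0, 0.005, 0, -0.004, 0, 0],
    [0, 0.005, 0, -0.004, 0, 0],
    [0, 0.005, 0.0003, -0.003, 0, 0],
    [0.0003, 0.002, 0.0003, -0.003, 0, 0],
    [0, 0, 0, 0, 0, 0],
    [0, 0, 0, 0, 0, 0],
  ],
)

```text
time: 6.95
ee_pos: [0.4634, 0.0429, 0.0542]
eef_rot: [0.768, 0.64, -0.019, -0.024]
ft_force: [0.9, -1.2, -2.6]
width: 0.014
```

```bash
python3 - <<'E'
from h import *
go(st(-.078,-.0048,.0541),-.18217,.06)
print("to next");go(st(-.0563,-.0048,.052),-.18217,.05)
E
```

```text
t 6.95 pos [0.4634 0.0429 0.0542] w 0.014 F [ 0.9 -1.2 -2.6]
shift [0.0002 0.0003 0.0001] turn [-0.0005 -0.0015  0.0006]
to next
t 6.95 pos [0.4634 0.0429 0.0542] w 0.014 F [ 0.9 -1.2 -2.6]
shift [0.0001 0.0221 0.0008] turn [-0.0105 -0.0015  0.0006]
```

step_arm(
  commands=[
    [0, 0.003, 0.0001, -0.0015, 0, 0],
    [0, 0.003, 0.0001, -0.0015, 0, 0],
    [0, 0.003, 0.0001, -0.0015, 0, 0],
    [0, 0.003, 0.0001, -0.0015, 0, 0],
    [0, 0.003, 0.0001, -0.0015, 0, 0],
    [0, 0.003, 0.0001, -0.0015, 0, 0],
    [0, 0.002, 0.0001, -0.001, 0, 0],
    [0, 0.002, 0.0001, 0, 0, 0],
    [0, 0, 0, 0, 0, 0],
    [0, 0, 0, 0, 0, 0],
  ],
)

```text
time: 7.95
ee_pos: [0.4852, 0.0389, 0.0523]
eef_rot: [0.768, 0.64, -0.015, -0.02]
ft_force: [0.6, 0.1, -1.1]
width: 0.0136
```

```bash
python3 - <<'E'
from h import *
go(st(-.0563,-.0048,.0467),-.18217,0)
im=camera("top"); im2=camera("side")
a=cv2.resize(im[155:225,230:295,::-1],(390,420),interpolation=cv2.INTER_CUBIC)
b=cv2.resize(im2[157:227,221:288,::-1],(402,420),interpolation=cv2.INTER_CUBIC)
cv2.imwrite("pics/in.png",np.hstack([a,b]))
E
```

```text
t 7.95 pos [0.4852 0.0389 0.0523] w 0.0136 F [ 0.6  0.1 -1.1]
shift [0.0001 0.0001 0.0056] turn [-0.05   -0.0016  0.0005]
```

View pics/in.png

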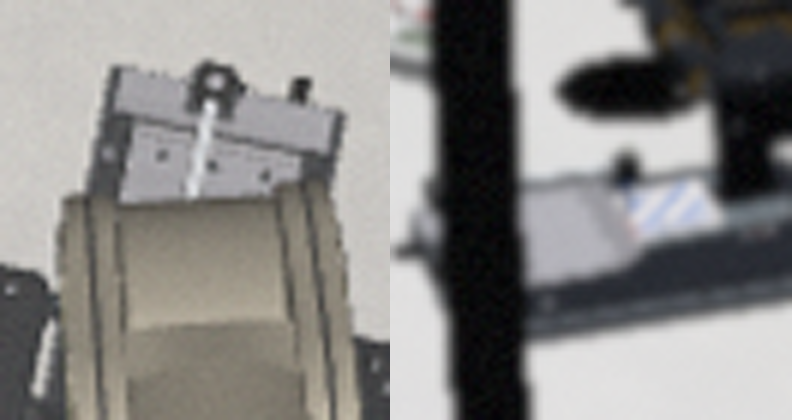

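The side view shows the far edge under the leaf, with a reddish spot by the needle at about (628,230) and the leaf low. Next I level the chip and press.

step_arm(
  commands=[
    [0, 0, 0.0011, -0.01, 0, 0],
    [0, 0, 0.0011, -0.01, 0, 0],
    [0, 0, 0.0011, -0.01, 0, 0],
    [0, 0, 0.0011, -0.01, 0, 0],
    [0, 0, 0.0012, -0.01, 0, 0],
    [0, 0, 0, 0, 0, 0],
    [0, 0, 0, 0, 0, 0],
  ],
  grip_force=45,
)

```text
time: 8.75
ee_pos: [0.4846, 0.0391, 0.0468]
eef_rot: [0.768, 0.64, 0.001, -0.001]
ft_force: [-4.4, 0.2, 5.5]
width: 0.0137
```

```bash
python3 - <<'E'
from h import *
go(st(-.0563,-.0048,.0467),-.18217,0)
print(read_state()['torque'].round(2))
E
```

```text
t 8.75 pos [0.4846 0.0391 0.0468] w 0.0137 F [-4.4  0.2  5.5]
shift [0.     0.0004 0.0001] turn [-0.0003 -0.0017  0.0006]
[-0.    1.05  0.  ]
```

step_arm(
  commands=[
    [0, 0, 0.0005, 0, 0, 0],
    [0, 0, 0.0005, 0, 0, 0],
    [0, 0, 0, 0, 0, 0],
    [0, 0, 0, 0, 0, 0],
  ],
)

```text
time: 9.15
ee_pos: [0.4847, 0.0391, 0.0465]
eef_rot: [0.768, 0.64, 0.001, -0.001]
ft_force: [-10.1, -0.1, 17.2]
width: 0.014
```

step_arm(
  commands=[
    [0, 0, 0.0005, 0, 0, 0],
    [0, 0, 0.0005, 0, 0, 0],
    [0, 0, 0, 0, 0, 0],
    [0, 0, 0, 0, 0, 0],
  ],
)

```text
time: 9.55
ee_pos: [0.4847, 0.0391, 0.0465]
eef_rot: [0.768, 0.64, 0.001, -0.001]
ft_force: [-15.7, -0.8, 32.9]
width: 0.0132
```

```bash
python3 - <<'E'
from h import *
go(st(-.0563,-.0048,.0467),-.18217,0)
im2=camera("side")
print(((proj("side",st(.0077,.0072,.025))[0]-[221,157])*12).round())
b=cv2.resize(im2[165:215,235:300,::-1],(780,600),interpolation=cv2.INTER_CUBIC)
cv2.imwrite("pics/pressed.png",b)
E
```

```text
t 9.55 pos [0.4847 0.0391 0.0465] w 0.0132 F [-15.7  -0.8  32.9]
shift [ 0.      0.0004 -0.0002] turn [-0.0007 -0.0022  0.0004]
[464. 465.]
```

View pics/pressed.png

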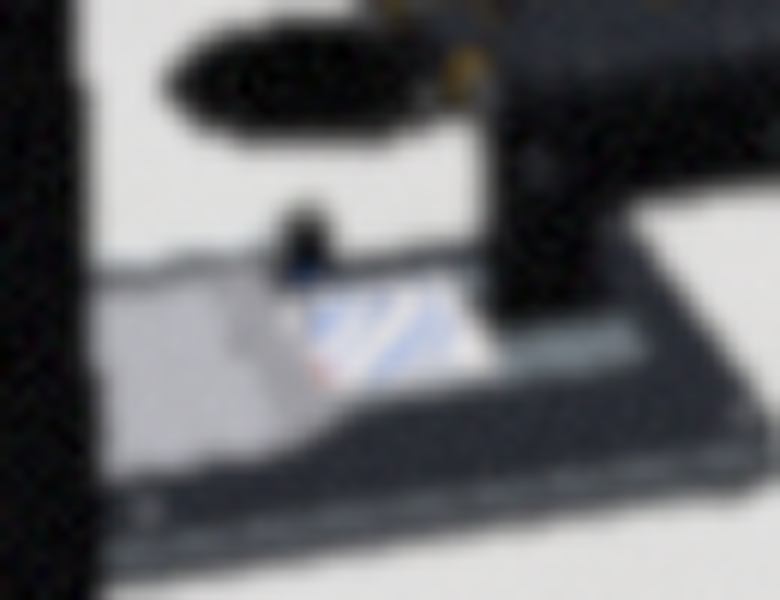

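step_arm(
  commands=[
    [0, -0.0003, -0.0004, 0, 0, 0],
    [0, -0.0002, -0.0003, 0, 0, 0],
    [0, 0, 0, 0, 0, 0],
    [0, 0, 0, 0, 0, 0],
    [0, 0, 0, 0, 0, 0],
  ],
)

```text
time: 10.1
ee_pos: [0.4847, 0.0391, 0.0465]
eef_rot: [0.768, 0.64, 0.001, -0.0]
ft_force: [-9.5, -1.0, 19.4]
width: 0.0134
```

```bash
python3 - <<'E'
from h import *
go(st(-.0563,-.0048,.0465),-.18217,0)
f=lambda X:((proj("side",X)[0]-[235,165]+.5)*12).round()
for n,X,seen in(("rear left top",st(-.0743,.0232,.025),"648,345"),("hub mid z.065",st(.0077,.0072,.065),"305,235"),("port",st(.0077,.0072,.025),"?"),("ring left edge",st(.0077,.0122,.025),"318,372?"),("ring near edge",st(.0027,.0072,.025),""),("lip tip left end",st(.0092,.042,.03),"345,405"),("stage near-left",st(-.1,.06,.02),"770,475"),("ring near-left",st(.0042,.0107,.025),"318,372")):
    print(n,f(X),seen)
E
```

```text
t 10.1 pos [0.4847 0.0391 0.0465] w 0.0134 F [-9.5 -1.  19.4]
shift [-0.      0.0004  0.    ] turn [ 0.0005 -0.0022  0.0005]
rear left top [641. 356.] 648,345
hub mid z.065 [300. 231.] 305,235
port [302. 375.] ?
ring left edge [308. 385.] 318,372?
ring near edge [322. 372.] 
lip tip left end [336. 427.] 345,405
stage near-left [792. 430.] 770,475
ring near-left [320. 380.] 318,372
```

The chip's rear corner, the visible part of the ring and the needle hub all sit within about 1 mm of their relative predictions. The TCP height (46.5 mm) matches a flush chip, and the press is a steady 19 N. I'm handing in.

```bash
python3 - <<'E'
from bench import *
print(read_state()['ft_force']);print(close_job())
E
```

```text
[-9.4583121  -0.98430238 19.3574371 ]
the job is handed in; nothing more can be done
None
```

I gripped the chip by its rib and carried it nose-down over the shoe. I then slid its far edge about 22 mm past the lip's bend, levelled it and pressed it down. The job was handed in at about 10 s with the gripper still pressing; it reports no verdict.

**Last checks**
- **Pressed flat:** the tool stopped hard at a TCP height of 46.5 mm. A flush chip on the bed gives 46.7 mm.
- **Force:** the push was about 19 N down, well over the 7 N the shoe needs. I had backed off from a peak of about 33 N.
- **Squareness:** tool yaw and tilt were within about 0.002 rad of the target.
- **Port under needle:** in the side view the chip's rear corner and the visible part of the red ring agree with the needle along the stage to about 1–2 mm. The limit is 5 mm.

**Not confirmed or not matching**
- **Across the stage:** the port's position there rests on the measurements made before the slide, because the arm hid that area from the top camera.
- **Side-view offset:** points in the side view sat about 0.5 pixel, sometimes more, from prediction. I took this as calibration bias, since needle and chip shifted much the same way. The stage's near-left corner was further off, by 2–4 pixels, and I did not resolve that.
- **Sideways force:** about 9 N of horizontal force remained at the end, probably friction against the bed.
- **Leaf and shoe:** I could not read either joint directly. The leaf looked low in the last view.

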